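# Fish the lost thermometer out from under the film wrapper

### The job

The core thermometer has slid under the film wrapper. Switch the wrapper off at its red rocker before anything goes under it, then fish the thermometer out with the hook onto the slate in front, until all of it is clear of the wrapper's front and lying flat on the slate. Leave the switch off, lay the hook flat on the slate clear of the wrapper, and leave the jars, the price stand and the cheeses where they stand.

Things in the scene. Friction and masses are not known exactly. Their poses are not given: they have to be found in the camera images.
- wrapper: stretch-film wrapper, fixed: open steel frame 240 deep, 300 wide (165 high at its rear film roll, 90 at its front, 112 at the switch) on four 24 mm wide feet centred at x +-100, y +-137 mm. Origin: on the slate under its middle; x to its back, y to its left. Its front face is at x -120 mm. The gap beneath is 55 mm high everywhere, open at the front between the feet; above it a roller bed one can see through
- rocker (a joint): mains rocker switch on top of the wrapper's left front corner, angle in rad: 0 = on (far half down, near half raised), 0.44 = off (near half down). It snaps over the middle (0.22) by itself and stays; pushing down on the outer end of the raised near half takes about 4 N
- rocker_near (a point): point on top of the rocker's near half, 17 mm to the front of its pivot, where to push down; it stands 126 mm above the slate while on, 119 mm when off. The red rocker is 40 mm long, 32 mm wide
- probe: core thermometer, 70 g (not the one by the jars), lying flat under the wrapper, roughly along the wrapper's width, its case to the right: a white case 85 x 30 x 16 mm and a steel needle 100 mm long, 3.6 mm thick, 8 mm above the slate. Origin: on its underside, mid-length, where needle and case meet (case from y +7 to +92 mm, needle to y -92); z up. It balances near y +48 mm
- probe_head (a point): middle of the free end of the thermometer's case, 8 mm above its underside
- probe_point (a point): point of the thermometer's needle, 8 mm above its underside
- hook: reach hook, 160 g, lying flat: wooden handle 120 long, 26 wide, 30 high, and a steel rod 7 mm thick that leaves the handle's front at x +60, cranks down to run 1 mm above the slate from x 115 on, and at x +215 mm bends square to the left (to y +75). Origin: centre of the handle's underside; x along the rod, y to the left, z up. Balances near x +8 mm. Price tags along the slate's front edge stand up 6 mm
- hook_bend (a point): centre line of the hook's square bend, x +215 mm from the hook's origin, 4.5 mm above its underside
- hook_tip (a point): free end of the hook's bent leg, 75 mm to the left of the bend
- honey_jar: honey jar, 71 mm wide, 110 high, upright; origin under its middle
- jam_jar: jam jar with a white lid, 75 mm wide, 112 high, upright; origin under its middle
- price_stand: black price card on a small round foot, 75 wide, 106 high; origin under its foot
- crottin_a: pale drum-shaped goat cheese, 63 mm wide, 72 high; origin under its middle
- crottin_b: a second such drum-shaped cheese, same size; origin under its middle
- log_a: grey log cheese lying down, 144 long, 42 wide, 38 high; origin under its middle, long along its y
- half_wheel_0: half wheel of soft cheese, 146 x 75 mm, 36 high, lying on a whole 35 mm high wheel left of the wrapper's front; origin under its middle

How it is judged:
On the way, in this order (a step that is already met when the one before it is completed fails the run):
1. the wrapper is switched off (value of joint rocker above 0.36 rad), for 0.2 s.
2. the hook has hold of the thermometer while it is still under the wrapper (contact force between hook and probe above 0.03 N and x of probe in the frame of wrapper above -0.1 m), for 0.05 s.
At the end, for the whole second after the job is handed in: rocker off (over 0.36 rad); thermometer and hook at rest, flat on the slate (within 6 mm, 0.1 rad); all the thermometer 5 mm or more in front of the wrapper's front face and not past the slate's front edge (x over 0.43 m); hook's bend and tip 5 mm in front of the wrapper or 10 mm left of it (value of joint rocker above 0.36 rad and x of each of probe, probe_head, probe_point in the frame of wrapper below -0.125 m and world x of each of probe, probe_head, probe_point above 0.43 m and height (world z) of probe between -0.006 and 0.006 m and angle between each of probe, hook's own z axis and vertical below 0.1 rad and linear speed of each of probe, hook below 0.02 m/s and height (world z) of hook between -0.006 and 0.006 m and (x of hook_bend in the frame of wrapper below -0.125 m or y of hook_bend in the frame of wrapper above 0.16 m) and (x of hook_tip in the frame of wrapper below -0.125 m or y of hook_tip in the frame of wrapper above 0.16 m)); the robot touches nothing.
It fails at once if the hook or the fingers go under the wrapper while it is still switched on (value of joint rocker below 0.22 rad and ((x of hook_bend in the frame of wrapper between -0.115 and 0.12 m and y of hook_bend in the frame of wrapper between -0.15 and 0.15 m and height (world z) of hook_bend below 0.055 m) or (x of hook_tip in the frame of wrapper between -0.115 and 0.12 m and y of hook_tip in the frame of wrapper between -0.15 and 0.15 m and height (world z) of hook_tip below 0.055 m) or (x of the grasp point in the frame of wrapper between -0.115 and 0.12 m and y of the grasp point in the frame of wrapper between -0.15 and 0.15 m and height (world z) of the grasp point below 0.055 m))).
It fails at once if the fingers, not the hook, move the thermometer while it is under the wrapper (contact force between the fingers and probe above 0.3 N and x of probe in the frame of wrapper above -0.12 m).
It fails at once if a jar, the price stand or a cheese is shifted by more than 20 mm or knocked over (distance of any of honey_jar, jam_jar, price_stand, crottin_a, crottin_b, log_a, half_wheel_0 from where it was at the start of the episode above 0.02 m or angle between any of honey_jar, jam_jar, price_stand, crottin_a, crottin_b, half_wheel_0's own z axis and vertical above 0.35 rad).
It also fails if it takes over 72 s, if anything falls off the work surface, if the arm or the gripper's body presses on something with over 40 N, if the wrist force passes 120 N, or if a joint passes its speed limit or range.

### The arm

A 6-joint arm with a two-finger parallel gripper is mounted at the origin on a cart in front of the work surface, level with it; the furniture and walls round the work are solid. World frame = base frame: x ahead of the robot, y to its left, z up, the work surface at z = 0. Lengths are in m, angles in rad, forces in N, time in s.
With the tool pointing down it reaches from about 0.275 to 0.825 m from the base axis. Payload 5.2 kg.
Tool frame: the origin (TCP) lies midway between the tips of the shut fingers; the grasp point (between the pads) lies 19 mm behind it (ctrl.tcp_to_grasp is the z of the grasp point in the tool frame, in m); z points along the fingers, y is the line along which they close (so a half turn about z gives the same grasp; the last joint's range is limited). The gripper opens to 93 mm and grips with 3 to 60 N. Pads are 15 mm wide; open, the fingers measure 128 mm over their backs; the gripper's body (75 mm by 188 mm) begins 65 mm behind the grasp point.
Start: joints at [-1.518, 0.259, 1.535, -0, 1.348, -0.203], TCP at [0.139, -0.532, 0.219] pointing down, gripper open.
Joint ranges: [-3.14, 3.14], [-0.91, 2.08], [0.19, 2.58], [-1.22, 4.36], [0.22, 2.71], [-3.12, 3.12]. Speed limits (rad/s): [2.57, 2.57, 3.14, 3.14, 3.14, 3.14].

### API

Orientations are given as a unit quaternion [w, x, y, z].
In Python, from workcell import ctrl gives the robot as it stands.
- The arm moves only by the tool apply_moves, never from a script. Its arguments are lists of equal length, an entry for each row: "linear": the shift along the tool's x, y, z in m, a list of three; "delta_rot": the turn, a rotation vector about the tool's x, y, z in rad, a list of three. A call has 1 to 8 rows; each row shifts and turns the commanded pose from where the row before left it, along the tool's axes as they then stand; what a row does not reach is not made up. A row lasts 1/12 s, in which the tool goes at most 41.7 mm and 7.16 degrees, less where a joint would pass 70% of its speed; a pose out of reach is approached as far as the arm can. A call with a gripper value outside its range is refused whole. "fingers" is the opening, from 0 (shut) to 1 (fully open), set as the call begins (left out, the last holds). The fingers move at their own pace and stop on an object; the grip force is fixed at half the most. Time passes only in rows, so rows that do not move let the fingers close. It gives the time, the measured TCP pose, the force, the opening and the grip force at its end, in the units of the state.
- ctrl.get_obs(): the state, without advancing time (a new reading comes with each control period).
- ctrl.read_camera(name): name is "scene" or "top"; returns the picture (384x512x3 uint8, red, green, blue); there is no depth.
- ctrl.calibration(name): a dict with "camera_matrix" (3x3 intrinsics, pixels), "pose" (4x4, takes a point from camera to world coordinates). Camera axes: x right, y up, looking along -z (the intrinsics and any distortion apply to the point x, -y, -z); pixel columns grow to the right and rows downward; lengths in m; the calibration is good to about 2 mm. A picture is of the moment at which its call begins. calibration takes no time and is no camera call.
- ctrl.finish_job(): hands the job in; it is judged then, once.
The state is a dict: "time_s": time; "q": joint angles; "joint_vel": joint speeds; "tau": joint torques, N m; "eef_pos": TCP position; "eef_rot": TCP orientation; "ft_force": force on the tool from outside, world axes, zero at the start; "wrist_torque": the same for the moment, N m; "width": finger opening in m; "gripper_force": force on a finger pad.
Only numpy, scipy, OpenCV 4.12 (cv2) and the standard library are available. Lean on these libraries where they do the work, as an engineer would, in place of code of your own. Each camera call takes 0.05 s, during which the arm holds its last target. There are 200 camera calls.

## Working session

There is one attempt and no reset: what is moved stays moved. The work goes in short steps, Python scripts to look and compute and a tool call to move; the robot and the scene stay as the last step left them, time stands still between calls to the robot, and variables do not carry over. Pictures are saved under pics/ and viewed, at most 10 in all, crops included, and the job is handed in when it is done.

Besides the shell and the picture viewer there is one more tool, called after "Call:" by a JSON object that holds its "fn" and its "kwargs". apply_moves: Moves the arm, as the interface text tells. Its arguments: {"type":"object","properties":{"linear":{"type":"array","items":{"type":"array","items":{"type":"number"}}},"delta_rot":{"type":"array","items":{"type":"array","items":{"type":"number"}}},"fingers":{"type":"number"}},"required":["linear","delta_rot"]}

```bash
mkdir -p pics; python3 - <<'E'
from workcell import ctrl
import cv2,numpy as np
for n in("scene","top"):
    im=ctrl.read_camera(n); np.save(f"pics/{n}0.npy",im)
    cv2.imwrite(f"pics/{n}0.png",cv2.resize(im[:,:,::-1],(800,600),interpolation=cv2.INTER_CUBIC))
    c=ctrl.calibration(n); print(n,{k:(np.round(v,4).tolist() if not isinstance(v,str) else v) for k,v in c.items()})
o=ctrl.get_obs();print(o, ctrl.tcp_to_grasp)
E
```

```text
scene {'camera_matrix': [[385.774, 0.0, 257.6078], [0.0, 385.774, 189.3689], [0.0, 0.0, 1.0]], 'pose': [[-0.7611, 0.4124, -0.5007, -0.1777], [-0.6486, -0.4858, 0.5859, 1.0479], [-0.0016, 0.7707, 0.6373, 1.1347], [0.0, 0.0, 0.0, 1.0]]}
top {'camera_matrix': [[454.2909, 0.0, 258.1367], [0.0, 454.2909, 189.6621], [0.0, 0.0, 1.0]], 'pose': [[-0.001, 0.9943, -0.1066, 0.436], [-1.0, -0.0012, -0.0018, 0.0907], [-0.0019, 0.1066, 0.9943, 1.8757], [0.0, 0.0, 0.0, 1.0]]}
{'time_s': 0.1, 'q': array([-1.51781719e+00,  2.59233316e-01,  1.53594478e+00, -5.63383653e-05,
        1.34802237e+00, -2.02833323e-01]), 'joint_vel': array([-0.00276396, -0.00300062, -0.00137126,  0.00051649, -0.00036927,
       -0.00079766]), 'tau': array([ 2.23215080e-03, -4.38213050e+01, -2.84642100e+01,  7.21203466e-02,
        3.62431782e-02, -5.58450643e-05]), 'eef_pos': array([ 0.13912586, -0.53160533,  0.21793225]), 'eef_rot': array([-8.03708385e-04,  9.91830027e-01,  1.27563911e-01,  3.27871310e-05]), 'ft_force': array([-0.08462601,  0.26531614, -0.23935399]), 'wrist_torque': array([ 0.03007645, -0.0348522 ,  0.03103896]), 'gripper_force': 0.0, 'width': 0.09301378493774953} -0.0188
```

View pics/scene0.png

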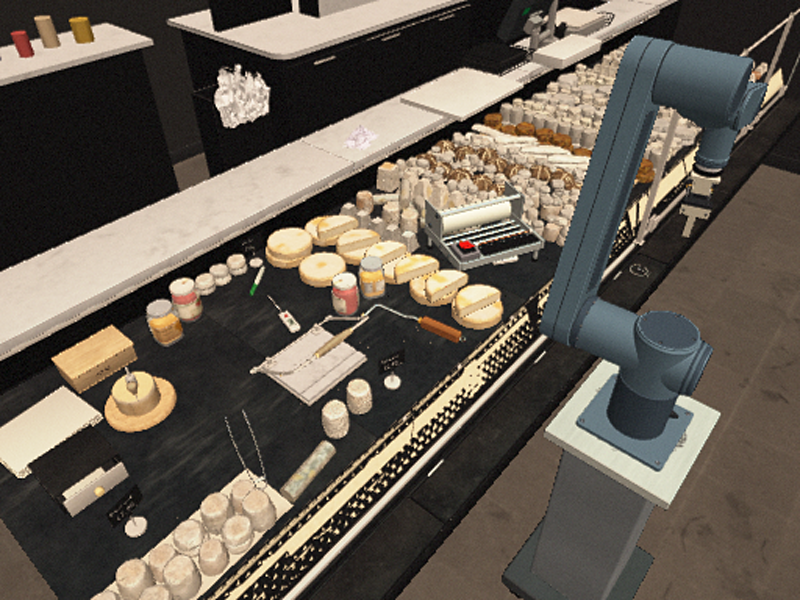

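View pics/top0.png

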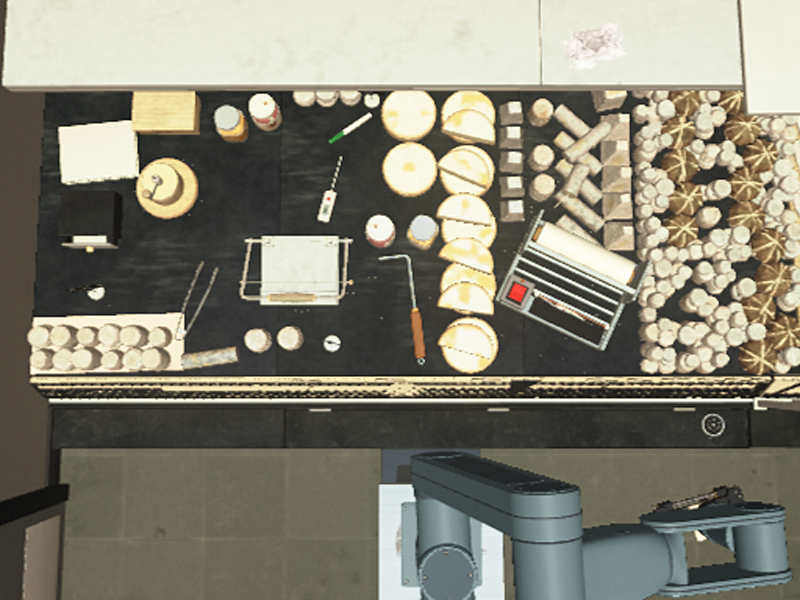

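The scene picture shows the hook at about (400,325) and the wrapper at (485,230) with its red rocker at (466,245). The top picture shows the hook's handle at (418,335), its bend at (408,256) and its tip at (381,257). The wrapper is at (575,285) with the rocker at (518,292), yawed, with its front facing down-left. I'll magnify both.

```bash
cat > h.py <<'E'
from workcell import ctrl
import cv2,numpy as np
def px2w(n,u,v,z):
    c=ctrl.calibration(n);K=np.array(c["camera_matrix"]);P=np.array(c["pose"])
    d=P[:3,:3]@np.array([(u-K[0,2])/K[0,0],-(v-K[1,2])/K[1,1],-1]);o=P[:3,3]
    return o+d*(z-o[2])/d[2]
def w2px(n,p):
    c=ctrl.calibration(n);K=np.array(c["camera_matrix"]);P=np.array(c["pose"])
    q=P[:3,:3].T@(np.array(p)-P[:3,3]); return np.array([K[0,2]-K[0,0]*q[0]/q[2],K[1,2]+K[1,1]*q[1]/q[2]])
E
python3 - <<'E'
from h import *
t=np.load("pics/top0.npy");s=np.load("pics/scene0.npy")
a=cv2.resize(t[130:235,315:420,::-1],(600,600),interpolation=cv2.INTER_CUBIC) 
cv2.imwrite("pics/wr.png",a)
b=cv2.resize(t[150:240,235:295,::-1],(400,600),interpolation=cv2.INTER_CUBIC)
c=cv2.resize(s[115:180,260:350,::-1],(400,289),interpolation=cv2.INTER_CUBIC)
d=cv2.resize(s[180:230,200:305,::-1],(400,190),interpolation=cv2.INTER_CUBIC)
e=np.zeros((600,800,3),np.uint8);e[:,:400]=b;e[:289,400:]=c;e[300:490,400:]=d
cv2.imwrite("pics/hk.png",e)
E
```

```text
(no output)
```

View pics/wr.png

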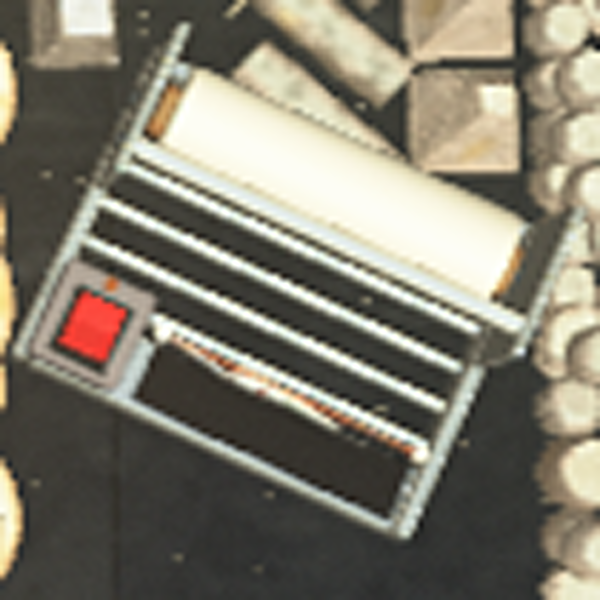

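View pics/hk.png

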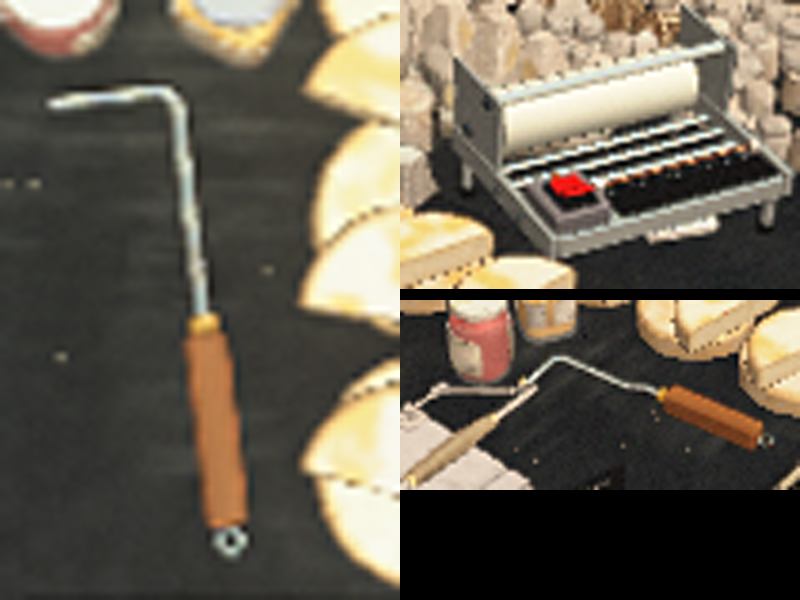

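Crop readings:
- **Wrapper (wr):** front-left corner (25,355), front-right corner (405,535), rocker centre (92,325), and white slivers of the case around (230–330, 375–425).
- **Thermometer (scene crop):** the white case shows under the front edge at (645–718, 220–243).
- **Hook (hk):** tip (50,103), bend (178,93), handle from (203,318) to (228,525).

```bash
python3 - <<'E'
from h import *
W=lambda u,v,z:px2w("top",315+u/5.714-.4,130+v/5.714-.4,z)
H=lambda u,v,z:px2w("top",235+u/6.667-.4,150+v/6.667-.4,z)
S=lambda u,v,z:px2w("scene",260+(u-400)/4.444-.4,115+v/4.444-.4,z)
r=lambda p:np.round(p,3)
FL,FR=W(25,355,.09),W(405,535,.09); print("FL FR",r(FL),r(FR),np.linalg.norm(FL-FR))
RL,RR=W(185,28,.165),W(580,212,.165);print("rear",r(RL),r(RR),np.linalg.norm(RL-RR))
print("rock",r(W(92,325,.119)),"S",r(S(570,186,.119)))
print("S front corners",r(S(553,243,.09)),r(S(797,180,.09)))
print("case S",[r(S(u,v,z)) for u,v,z in[(648,240,0),(718,232,0),(715,218,.016)]])
print("case T",[r(W(u,v,.016)) for u,v in[(215,372),(235,385),(330,425),(375,440)]], r(W(160,325,.008)))
print("hook tip,bend",r(H(50,103,.0045)),r(H(178,93,.0045)),"handle",r(H(203,318,.025)),r(H(228,525,.025)))
ex=(FL-FR)[:2];ex/=np.linalg.norm(ex);print("yaw",np.arctan2(-ex[0],ex[1]))
E
```

```text
FL FR [ 0.619 -0.146  0.09 ] [ 0.495 -0.405  0.09 ] 0.28711532020394537
rear [ 0.832 -0.247  0.165] [ 0.707 -0.507  0.165] 0.2888049389568056
rock [ 0.636 -0.189  0.119] S [ 0.633 -0.187  0.119]
S front corners [ 0.61  -0.128  0.09 ] [ 0.478 -0.388  0.09 ]
case S [array([ 0.601, -0.302,  0.   ]), array([ 0.549, -0.365,  0.   ]), array([ 0.556, -0.366,  0.016])]
case T [array([ 0.614, -0.293,  0.016]), array([ 0.605, -0.307,  0.016]), array([ 0.576, -0.374,  0.016]), array([ 0.565, -0.406,  0.016])] [ 0.649 -0.255  0.008]
hook tip,bend [0.74  0.161 0.004] [0.746 0.081 0.004] handle [0.603 0.066 0.025] [0.476 0.051 0.025]
yaw -0.448362090147355
```

```bash
cat >> h.py <<'E'
def T(x,y,yaw):
    c,s=np.cos(yaw),np.sin(yaw);return lambda p:np.array([x+c*p[0]-s*p[1],y+s*p[0]+c*p[1],p[2] if len(p)>2 else 0])
def overlay(n,im,box,k,polys):
    u0,v0,u1,v1=box
    a=cv2.resize(im[v0:v1,u0:u1,::-1],None,fx=k,fy=k,interpolation=cv2.INTER_CUBIC)
    for f,pts,col in polys:
        q=np.array([(w2px(n,f(p))-[u0,v0]+.5)*k for p in pts]);cv2.polylines(a,[q.astype(np.int32)],False,col,1)
    return a
def rect(x0,x1,y0,y1,z):return [(x0,y0,z),(x1,y0,z),(x1,y1,z),(x0,y1,z),(x0,y0,z)]
E
cat > ov.py <<'E'
from h import *
w=T(.668,-.328,-.449)
pr=T(*w((-.055,0.02))[:2],-.449+np.pi)
P=[(w,rect(-.12,.12,-.15,.15,.055),(0,255,0)),(w,[(-.12,-.15,.09),(-.12,.15,.09)],(0,255,255)),
(w,[(.12,-.15,.165),(.12,.15,.165)],(0,255,255)),(pr,rect(-.015,.015,.007,.092,.016),(255,0,255)),(pr,[(0,-.092,.008),(0,.007,.008)],(255,0,255))]
for fx in(-.1,.1):
  for fy in(-.137,.137): P.append((w,rect(fx-.012,fx+.012,fy-.012,fy+.012,0),(255,100,0)))
t=np.load("pics/top0.npy");s=np.load("pics/scene0.npy")
a=overlay("top",t,(313,125,423,235),3.6,P);b=overlay("scene",s,(262,110,352,180),4.4,P)
A=overlay("top",t,(330,178,392,228),6.4,[])
e=np.zeros((600,800,3),np.uint8)
for x,y,i in((0,0,a),(400,0,b),(400,270,A)):
    i=i[:600-y,:800-x];e[y:y+i.shape[0],x:x+i.shape[1]]=i
cv2.imwrite("pics/ov1.png",e)
E
python3 ov.py
```

```text
(no output)
```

View pics/ov1.png

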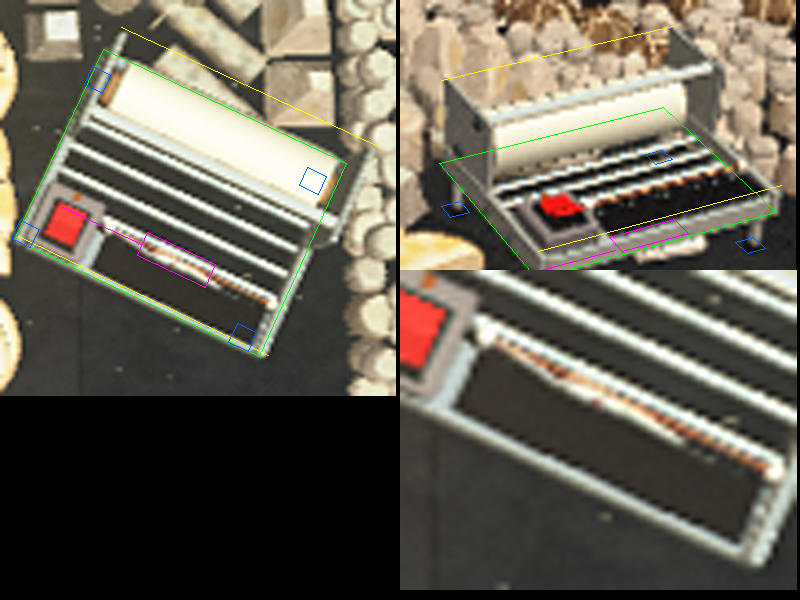

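The overlay fits the wrapper within about a pixel, so I take it at (0.668,-0.328) with yaw -0.449. The case shows just in front of the sealing bar, and I'll refine it later. First the rocker: I'll yaw the tool to the wrapper's axes with the fingers shut.

Call:
{"fn": "apply_moves", "kwargs": {"linear": [[0,0,0],[0,0,0],[0,0,0],[0,0,0],[0,0,0],[0,0,0],[0,0,0]], "delta_rot": [[0,0,0.117],[0,0,0.117],[0,0,0.117],[0,0,0.117],[0,0,0.117],[0,0,0.12],[0,0,0]], "fingers": 0}}

```text
time_s: 0.68
eef_pos: [0.1392, -0.5318, 0.2182]
eef_rot: [-0.0, 0.974, -0.225, -0.0]
ft_force: [0.1, 0.0, 0.2]
width: 0.0507
gripper_force: 0.0
```

Call:
{"fn": "apply_moves", "kwargs": {"linear": [[0.017,-0.033,0],[0.017,-0.033,0],[0.017,-0.033,0],[0.017,-0.033,0],[0.017,-0.033,0],[0.017,-0.033,0],[0.017,-0.033,0],[0.017,-0.033,0]], "delta_rot": [[0,0,0],[0,0,0],[0,0,0],[0,0,0],[0,0,0],[0,0,0],[0,0,0],[0,0,0]]}}

```text
time_s: 1.35
eef_pos: [0.3774, -0.3519, 0.2186]
eef_rot: [-0.0, 0.975, -0.221, -0.0]
ft_force: [1.3, -0.4, 0.5]
width: 0.0014
gripper_force: 0.0
```

Call:
{"fn": "apply_moves", "kwargs": {"linear": [[0.018,-0.033,0],[0.018,-0.033,0],[0.018,-0.033,0],[0.018,-0.033,0],[0.018,-0.033,0],[0.018,-0.033,0],[0.018,-0.033,0],[0,0,0]], "delta_rot": [[0,0,0],[0,0,0],[0,0,0],[0,0,0],[0,0,0],[0,0,0],[0,0,0],[0,0,0]]}}

```text
time_s: 2.02
eef_pos: [0.5944, -0.1953, 0.2178]
eef_rot: [-0.001, 0.976, -0.218, 0.001]
ft_force: [-0.4, -0.8, -0.2]
width: 0.0007
gripper_force: 0.0
```

```bash
cat >> h.py <<'E'
from scipy.spatial.transform import Rotation as R
def st(goal=None):
    o=ctrl.get_obs();M=R.from_quat(np.roll(o["eef_rot"],-1)).as_matrix();p=o["eef_pos"]
    print("t",round(o["time_s"],2),"p",p.round(4),"yaw",round(np.arctan2(M[1,0],M[0,0]),4),"tz",M[:,2].round(3),"F",o["ft_force"].round(2),"w",round(o["width"],4),"g",round(o["gripper_force"],1),"q",o["q"].round(2))
    if goal is not None: print("tool delta",(M.T@(np.array(goal)-p)).round(4))
E
python3 - <<'E'
from h import *
st((.621,-.182,.14))
w=T(.668,-.328,-.449); c,s=np.cos(-.449),np.sin(-.449)
inv=lambda p:np.round([(c*(p[0]-.668)+s*(p[1]+.328)),(-s*(p[0]-.668)+c*(p[1]+.328))],3)
A=lambda u,v,z:px2w("top",330+(u-400)/6.4-.5,178+(v-270)/6.4-.5,z)
S=lambda u,v,z:px2w("scene",260+(u-400)/4.444-.4,115+v/4.444-.4,z)
for u,v in((545,380),(617,415),(690,445)):print("A",inv(A(u,v,.008)))
for u,v,z in((645,240,0),(716,230,0),(716,220,.016)):print("S",inv(S(u,v,z)))
print("rock near",w((-.1,.1)))
E
```

```text
t 2.02 p [ 0.5944 -0.1953  0.2178] yaw -0.4402 tz [ 0.002  0.002 -1.   ] F [-0.36 -0.76 -0.24] w 0.0007 g 0.0 q [-0.5   0.39  1.34  0.    1.4   1.51]
tool delta [ 0.0184 -0.0231  0.0778]
A [-0.063  0.008]
A [-0.063 -0.044]
A [-0.06  -0.094]
S [-0.071 -0.003]
S [-0.086 -0.085]
S [-0.088 -0.082]
rock near [ 0.62131833 -0.19450535  0.        ]
```

The rocker estimate is consistent: about (-0.09, 0.11) in the wrapper's frame. I'll go above its near half, then press.

Call:
{"fn": "apply_moves", "kwargs": {"linear": [[0.009,-0.0115,0.02],[0.009,-0.0115,0.02],[0,0,0.02],[0,0,0.018],[0,0,0]], "delta_rot": [[0,0,0],[0,0,0.01],[0,0,0],[0,0,0],[0,0,0]]}}

```text
time_s: 2.43
eef_pos: [0.6136, -0.1858, 0.1359]
eef_rot: [-0.001, 0.974, -0.226, -0.004]
ft_force: [-1.1, 0.6, 0.1]
width: 0.0002
gripper_force: 0.0
```

Call:
{"fn": "apply_moves", "kwargs": {"linear": [[0,0,0.005],[0,0,0.005],[0,0,0.004],[0,0,0.004],[0,0,0.003],[0,0,0]], "delta_rot": [[0,0,0],[0,0,0],[0,0,0],[0,0,0],[0,0,0],[0,0,0]]}}

```text
time_s: 2.93
eef_pos: [0.6164, -0.1873, 0.1195]
eef_rot: [0.0, 0.974, -0.228, 0.0]
ft_force: [-0.5, -0.5, 0.8]
width: 0.0003
gripper_force: 0.0
```

```bash
python3 - <<'E'
from h import *
st((.621,-.182,.117))
E
```

```text
t 2.93 p [ 0.6164 -0.1873  0.1195] yaw -0.4592 tz [ 0.001 -0.    -1.   ] F [-0.48 -0.53  0.76] w 0.0003 g 0.0 q [-0.47  0.5   1.43  0.    1.22  1.56]
tool delta [ 0.0018 -0.0068  0.0025]
```

Call:
{"fn": "apply_moves", "kwargs": {"linear": [[0,-0.004,0],[0,0,0.003],[0,0,0.001],[0,0,0],[0,0,0]], "delta_rot": [[0,0,0],[0,0,0],[0,0,0],[0,0,0],[0,0,0]]}}

```text
time_s: 3.35
eef_pos: [0.6189, -0.1832, 0.1191]
eef_rot: [0.0, 0.974, -0.227, 0.002]
ft_force: [-5.1, 3.0, 16.2]
width: 0.0006
gripper_force: 8.2
```

Call:
{"fn": "apply_moves", "kwargs": {"linear": [[0,0,0],[0,0,-0.02],[0,0,-0.03],[0,0,-0.04],[-0.01,-0.035,-0.01],[-0.02,-0.036,0],[-0.02,-0.036,0],[-0.02,-0.036,0]], "delta_rot": [[0,0,0],[0,0,0],[0,0,0],[0,0,0],[0,0,-0.05],[0,0,-0.1],[0,0,-0.1],[0,0,-0.1]], "fingers": 0}}

```text
time_s: 4.02
eef_pos: [0.601, -0.0254, 0.2161]
eef_rot: [-0.0, 0.999, -0.052, 0.001]
ft_force: [0.8, 0.5, 0.1]
width: 0.0009
gripper_force: 0.0
```

```bash
python3 - <<'E'
from h import *
st((.54,.058,.1))
s=ctrl.read_camera("scene");t=ctrl.read_camera("top");np.save("pics/s1.npy",s);np.save("pics/t1.npy",t)
e=np.zeros((600,800,3),np.uint8)
a=cv2.resize(s[135:175,280:350,::-1],None,fx=5.7,fy=5.7,interpolation=3)
b=cv2.resize(t[165:235,315:395,::-1],None,fx=5,fy=5,interpolation=3)
e[:a.shape[0],:a.shape[1]]=a;e[:b.shape[0],400:]=b
c=cv2.resize(np.load("pics/scene0.npy")[135:175,280:350,::-1],None,fx=5.7,fy=5.7,interpolation=3)
e[240:240+c.shape[0],:c.shape[1]]=c
cv2.imwrite("pics/r1.png",e[:480])
E
```

```text
t 4.02 p [ 0.601  -0.0254  0.2161] yaw -0.1048 tz [ 0.002  0.    -1.   ] F [0.77 0.47 0.08] w 0.0009 g 0.0 q [-0.23  0.35  1.41  0.    1.38  1.45]
tool delta [-0.0696 -0.0765  0.116 ]
```

View pics/r1.png

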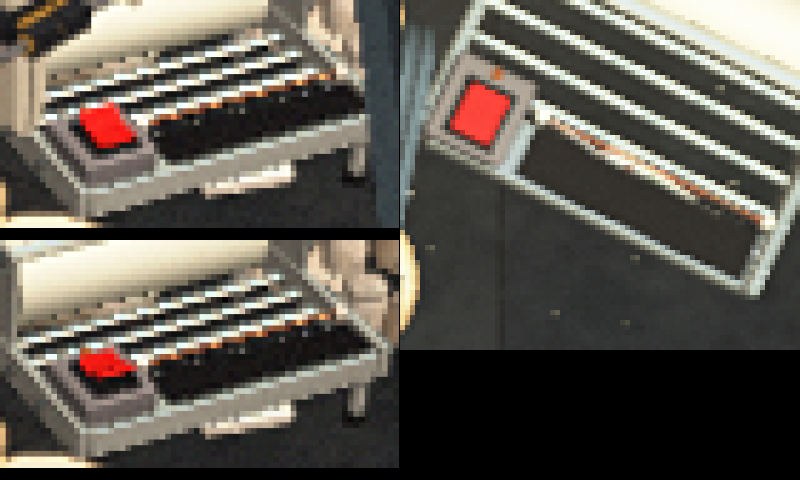

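The rocker is flipped: its near half is down, and the fingers bottomed out at z 0.119. The case's lower front edge in the scene crop runs (205,192)–(292,187), so the probe is turned slightly, with its right end forward. Now for the hook.

```bash
python3 - <<'E'
from h import *
w=T(.668,-.328,-.449); c,s=np.cos(-.449),np.sin(-.449)
inv=lambda p:np.round([(c*(p[0]-.668)+s*(p[1]+.328)),(-s*(p[0]-.668)+c*(p[1]+.328))],3)
for u,v,z in((205,192,0),(292,187,0),(292,168,.016)):print(inv(px2w("scene",280+u/5.7-.4,135+v/5.7-.4,z)))
for u,v in((600,155),(640,180),(715,205)):print("t",inv(px2w("top",315+(u-400)/5-.4,165+v/5-.4,.016)))
# hook yaw
b=np.array([.746,.081]);t=np.array([.740,.161]);h1=np.array([.603,.066]);h2=np.array([.476,.051])
d=h1-h2;print("yaw",np.arctan2(*d[::-1]),np.arctan2(*(b-h2)[::-1]),np.arctan2(-(t-b)[0],(t-b)[1]),"org",(h1+h2)/2)
y=.11;print("org from bend",b-.215*np.array([np.cos(y),np.sin(y)]))
st((.538,.058,.1))
E
```

```text
[-0.07  -0.008]
[-0.094 -0.081]
[-0.088 -0.082]
t [-0.063 -0.002]
t [-0.068 -0.04 ]
t [-0.06  -0.104]
yaw 0.11756557413764349 0.11065722117389566 0.07485984771076692 org [0.5395 0.0585]
org from bend [0.53229944 0.05739767]
t 4.12 p [ 0.5989 -0.0207  0.2163] yaw -0.1003 tz [-0.     0.003 -1.   ] F [ 0.17 -0.43  0.16] w 0.0005 g 0.0 q [-0.22  0.35  1.42  0.    1.38  1.45]
tool delta [-0.0684 -0.072   0.1165]
```

Call:
{"fn": "apply_moves", "kwargs": {"linear": [[0,0,0],[0,0,0],[-0.016,-0.029,0.02],[-0.016,-0.029,0.035],[-0.015,-0.028,0.035],[0,0,0.03],[0,0,0],[0,0,0]], "delta_rot": [[0,0,-0.105],[0,0,-0.105],[0,0,0],[0,0,0],[0,0,0],[0,0,0],[0,0,0],[0,0,0]], "fingers": 0.55}}

```text
time_s: 4.78
eef_pos: [0.5492, 0.047, 0.1039]
eef_rot: [-0.0, 0.999, 0.05, -0.001]
ft_force: [0.9, -0.6, 0.8]
width: 0.0486
gripper_force: 0.0
```

```bash
python3 - <<'E'
from h import *
st((.543,.059,.006))
E
```

```text
t 4.78 p [0.5492 0.047  0.1039] yaw 0.1009 tz [-0.003 -0.    -1.   ] F [ 0.93 -0.63  0.76] w 0.0486 g 0.0 q [-0.12  0.37  1.69 -0.    1.09  1.35]
tool delta [-0.0047 -0.0126  0.0979]
```

Call:
{"fn": "apply_moves", "kwargs": {"linear": [[-0.005,-0.0125,0.01],[0,0,0.03],[0,0,0.03],[0,0,0.02],[0,0,0.008],[0,0,0],[0,0,0]], "delta_rot": [[0,0,-0.009],[0,0,0],[0,0,0],[0,0,0],[0,0,0],[0,0,0],[0,0,0]]}}

```text
time_s: 5.37
eef_pos: [0.5455, 0.0583, 0.0081]
eef_rot: [0.0, 0.999, 0.054, 0.001]
ft_force: [0.9, -0.0, 0.8]
width: 0.0513
gripper_force: 0.0
```

```bash
python3 - <<'E'
from h import *
st((.543,.059,.006))
E
```

```text
t 5.37 p [0.5455 0.0583 0.0081] yaw 0.1089 tz [ 0.003 -0.    -1.   ] F [ 0.94 -0.01  0.81] w 0.0513 g 0.0 q [-0.1   0.48  1.78 -0.    0.87  1.37]
tool delta [-0.0024 -0.001   0.0021]
```

Close the fingers, lift 90 mm, and check.

Call:
{"fn": "apply_moves", "kwargs": {"linear": [[0,0,0],[0,0,0],[0,0,0],[0,0,0],[0,0,0],[0,0,0]], "delta_rot": [[0,0,0],[0,0,0],[0,0,0],[0,0,0],[0,0,0],[0,0,0]], "fingers": 0}}

```text
time_s: 5.87
eef_pos: [0.544, 0.059, 0.0073]
eef_rot: [0.0, 0.998, 0.055, 0.001]
ft_force: [-0.5, 0.3, 5.7]
width: 0.0255
gripper_force: 30.0
```

```bash
python3 - <<'E'
from h import *
st()
E
```

```text
t 5.87 p [0.544  0.059  0.0073] yaw 0.11 tz [ 0.001 -0.    -1.   ] F [-0.49  0.26  5.71] w 0.0255 g 30.0 q [-0.1   0.48  1.79 -0.    0.87  1.36]
```

Call:
{"fn": "apply_moves", "kwargs": {"linear": [[0,0,-0.01],[0,0,-0.025],[0,0,-0.03],[0,0,-0.03],[0,0,-0.03],[0,0,-0.015],[0,0,0],[0,0,0]], "delta_rot": [[0,0,0],[0,0,0],[0,0,0],[0,0,0],[0,0,0],[0,0,0],[0,0,0],[0,0,0]]}}

```text
time_s: 6.53
eef_pos: [0.5436, 0.059, 0.1471]
eef_rot: [0.0, 0.998, 0.055, 0.001]
ft_force: [0.3, -0.7, -1.7]
width: 0.0258
gripper_force: 30.0
```

```bash
python3 - <<'E'
from h import *
st()
o=ctrl.get_obs();p=o["eef_pos"]
s=ctrl.read_camera("scene");t=ctrl.read_camera("top")
# hook model: gripped at hook (dx,0), handle underside z = p.z-.0075
hz=p[2]-.0081;y=.109
for dx in (.008,):
    f=T(p[0]-dx*np.cos(y),p[1]-dx*np.sin(y),y)
    P=[(f,[(-.06,0,hz+.015),(.06,0,hz+.015)],(0,255,0)),(f,[(.06,0,hz+.0145),(.115,0,hz+.0045),(.215,0,hz+.0045),(.215,.075,hz+.0045)],(0,255,0))]
a=overlay("top",t,(225,135,305,235),5,P);b=overlay("scene",s,(190,150,280,230),4.4,P)
e=np.zeros((560,800,3),np.uint8);e[:500,:400]=a;e[:352,404:800]=b
cv2.imwrite("pics/g1.png",e)
E
```

```text
t 6.53 p [0.5436 0.059  0.1471] yaw 0.1099 tz [ 0.001 -0.    -1.   ] F [ 0.32 -0.66 -1.73] w 0.0258 g 30.0 q [-0.1   0.31  1.65  0.    1.18  1.37]
```

View pics/g1.png

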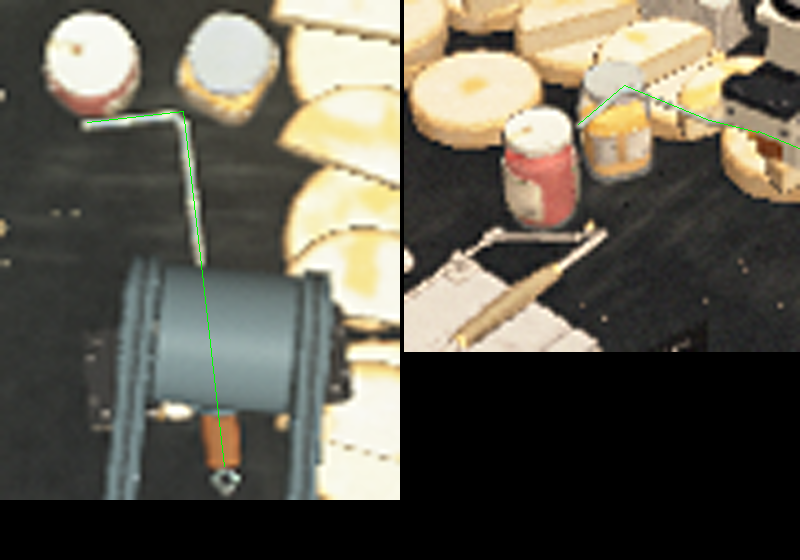

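The grasp is good: the model line lies on the rod, with the bend at about (181,113) and the tip at (85,123) in the top crop. Now I'll carry the hook to a spot in front of the wrapper's right half.

Call:
{"fn": "apply_moves", "kwargs": {"linear": [[-0.025,0.0253,0],[-0.025,0.0253,0],[-0.025,0.0253,0],[-0.025,0.0253,0],[-0.025,0.0253,0],[-0.025,0.0253,0],[-0.025,0.0253,0],[-0.025,0.0253,0]], "delta_rot": [[0,0,0],[0,0,0],[0,0,0],[0,0,0],[0,0,0],[0,0,0],[0,0,0],[0,0,0]]}}

```text
time_s: 7.3
eef_pos: [0.3645, -0.1641, 0.1449]
eef_rot: [-0.001, 0.998, 0.055, -0.001]
ft_force: [0.4, -0.7, -1.5]
width: 0.0262
gripper_force: 30.0
```

Call:
{"fn": "apply_moves", "kwargs": {"linear": [[-0.025,0.0253,0],[-0.025,0.0253,0],[-0.025,0.0253,0],[0,0,0],[0,0,0]], "delta_rot": [[0,0,0],[0,0,0],[0,0,0],[0,0,0],[0,0,0]]}}

```text
time_s: 7.72
eef_pos: [0.2989, -0.2483, 0.1452]
eef_rot: [-0.001, 0.999, 0.052, -0.001]
ft_force: [-0.3, 0.1, -1.9]
width: 0.0257
gripper_force: 30.0
```

Call:
{"fn": "apply_moves", "kwargs": {"linear": [[0,0,0],[0,0,0],[0,0,0],[0,0,0],[0,0,0],[0,0,0],[0,0,0],[0,0,0]], "delta_rot": [[0,0,0.1],[0,0,0.1],[0,0,0.1],[0,0,0.1],[0,0,0.1],[0,0,0.1],[0,0,0],[0,0,0]]}}

```text
time_s: 8.38
eef_pos: [0.3009, -0.2462, 0.1457]
eef_rot: [-0.001, 0.971, -0.24, -0.001]
ft_force: [0.3, 0.1, -1.6]
width: 0.0258
gripper_force: 30.0
```

```bash
python3 - <<'E'
from h import *
st((.3014,-.2477,.0323))
E
```

```text
t 8.38 p [ 0.3009 -0.2462  0.1457] yaw -0.4854 tz [-0.001  0.002 -1.   ] F [ 0.34  0.13 -1.6 ] w 0.0258 g 30.0 q [-0.98  0.03  2.    0.    1.11  1.08]
tool delta [0.0014 0.0012 0.1134]
```

Call:
{"fn": "apply_moves", "kwargs": {"linear": [[0.001,0.001,0.02],[0,0,0.03],[0,0,0.03],[0,0,0.02],[0,0,0.012],[0,0,0],[0,0,0]], "delta_rot": [[0,0,0.013],[0,0,0],[0,0,0],[0,0,0],[0,0,0],[0,0,0],[0,0,0]]}}

```text
time_s: 8.97
eef_pos: [0.3009, -0.2481, 0.034]
eef_rot: [-0.001, 0.969, -0.248, -0.001]
ft_force: [-0.6, -0.1, -1.4]
width: 0.0256
gripper_force: 30.0
```

```bash
cat > look.py <<'E'
from h import *
import sys
st()
o=ctrl.get_obs();p=o["eef_pos"];M=R.from_quat(np.roll(o["eef_rot"],-1)).as_matrix();y=np.arctan2(M[1,0],M[0,0])
s=ctrl.read_camera("scene");t=ctrl.read_camera("top")
hz=p[2]-.0073;f=T(p[0]-.009*np.cos(y),p[1]-.009*np.sin(y),y)
P=[(f,[(.06,0,hz+.0145),(.115,0,hz+.0045),(.215,0,hz+.0045),(.215,.075,hz+.0045)],(0,255,0))]
w=T(.668,-.328,-.449)
if len(sys.argv)>2: P=[]
P+=[(w,rect(-.112,-.088,-.149,-.125,0),(255,100,0))]
a=overlay("top",t,(310,160,410,260),4,P);b=overlay("scene",s,(270,130,370,205),4,P)
e=np.zeros((400,804,3),np.uint8);e[:400,:400]=a;e[:300,404:804]=b
cv2.imwrite("pics/"+sys.argv[1],e[:,:800])
E
python3 look.py k1.png
```

```text
t 8.97 p [ 0.3009 -0.2481  0.034 ] yaw -0.5006 tz [-0.001  0.002 -1.   ] F [-0.59 -0.06 -1.45] w 0.0256 g 30.0 q [-0.98  0.22  2.14  0.    0.79  1.09]
```

View pics/k1.png

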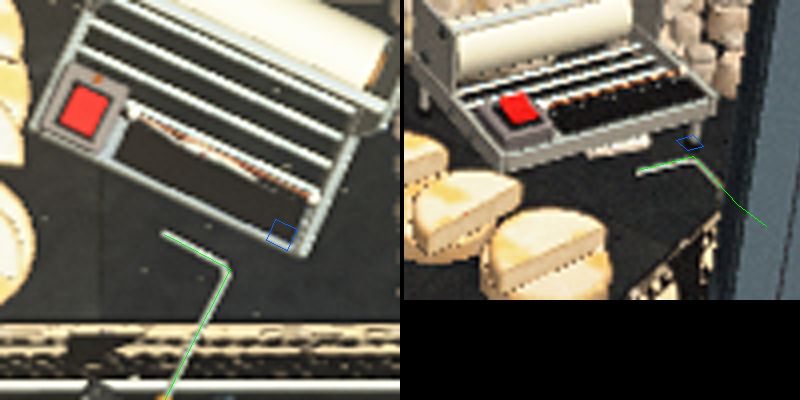

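The model sits on the real hook to within 1–2 mm: bend at (230,268) in the top crop, with the foot and case where expected. Insert above the probe.

Call:
{"fn": "apply_moves", "kwargs": {"linear": [[0.02,0,0],[0.02,0,0],[0.02,0,0],[0.02,0,0],[0.02,0,0],[0.02,0,0],[0.02,0,0],[0,0,0]], "delta_rot": [[0,0,0],[0,0,0],[0,0,0],[0,0,0],[0,0,0],[0,0,0],[0,0,0],[0,0,0]]}}

```text
time_s: 9.73
eef_pos: [0.4278, -0.3199, 0.0365]
eef_rot: [0.002, 0.969, -0.248, 0.003]
ft_force: [-0.2, -1.1, -1.5]
width: 0.0255
gripper_force: 30.0
```

```bash
python3 look.py k2.png; python3 -c "
from h import *
st((.4243,-.3147,.014))"
```

```text
t 9.73 p [ 0.4278 -0.3199  0.0365] yaw -0.502 tz [ 0.005 -0.005 -1.   ] F [-0.16 -1.1  -1.55] w 0.0255 g 30.0 q [-0.85  0.42  1.8   0.    0.91  1.22]
t 9.83 p [ 0.4244 -0.3171  0.0355] yaw -0.5019 tz [ 0.001 -0.001 -1.   ] F [-0.34  0.48 -1.13] w 0.0259 g 30.0 q [-0.85  0.42  1.81 -0.    0.91  1.22]
tool delta [-0.0013 -0.002   0.0214]
```

View pics/k2.png

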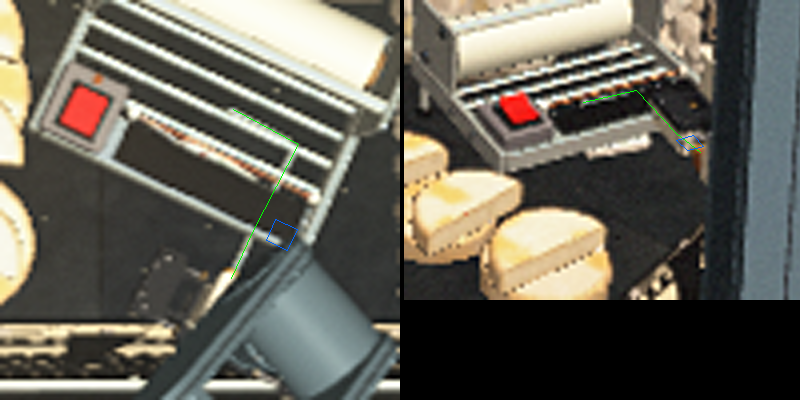

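The hook is in: the model's bend is at (297,145) in the top crop, behind the bar, with the rod hidden by the black front plate. Lower it with a slight tip-down pitch, then pull back slowly.

Call:
{"fn": "apply_moves", "kwargs": {"linear": [[0,0,0.006],[0,0,0.007],[0,0,0.0065],[0,0,0],[0,0,0],[0,0,0]], "delta_rot": [[0,0,0],[0,0,0],[0,-0.015,0],[0,-0.015,0],[0,0,0],[0,0,0]]}}

```text
time_s: 10.33
eef_pos: [0.4238, -0.3168, 0.0148]
eef_rot: [-0.004, 0.968, -0.249, -0.015]
ft_force: [-0.4, -0.5, -2.3]
width: 0.0257
gripper_force: 30.0
```

```bash
python3 -c "
from h import *
st()"
```

```text
t 10.33 p [ 0.4238 -0.3168  0.0148] yaw -0.5031 tz [-0.027  0.015 -1.   ] F [-0.43 -0.46 -2.32] w 0.0257 g 30.0 q [-0.85  0.46  1.8  -0.01  0.91  1.24]
```

Call:
{"fn": "apply_moves", "kwargs": {"linear": [[-0.004,0,0],[-0.006,0,0],[-0.007,0,0],[-0.007,0,0],[-0.007,0,0],[-0.007,0,0],[-0.007,0,0],[-0.007,0,0]], "delta_rot": [[0,0,0],[0,0,0],[0,0,0],[0,0,0],[0,0,0],[0,0,0],[0,0,0],[0,0,0]]}}

```text
time_s: 11.0
eef_pos: [0.3775, -0.2912, 0.0167]
eef_rot: [-0.004, 0.968, -0.249, -0.014]
ft_force: [1.3, 0.5, -2.2]
width: 0.026
gripper_force: 30.0
```

Call:
{"fn": "apply_moves", "kwargs": {"linear": [[-0.008,0,0],[-0.008,0,0],[-0.008,0,0],[-0.008,0,0],[-0.008,0,0],[-0.008,0,0],[-0.005,0,0],[0,0,0]], "delta_rot": [[0,0,0],[0,0,0],[0,0,0],[0,0,0],[0,0,0],[0,0,0],[0,0,0],[0,0,0]]}}

```text
time_s: 11.67
eef_pos: [0.3306, -0.2651, 0.0181]
eef_rot: [-0.004, 0.968, -0.249, -0.015]
ft_force: [1.0, 0.1, -1.8]
width: 0.0257
gripper_force: 30.0
```

```bash
python3 look.py k3.png x
```

```text
t 11.67 p [ 0.3306 -0.2651  0.0181] yaw -0.5035 tz [-0.027  0.015 -1.   ] F [ 1.03  0.12 -1.83] w 0.0257 g 30.0 q [-0.93  0.31  2.05 -0.02  0.81  1.16]
```

View pics/k3.png

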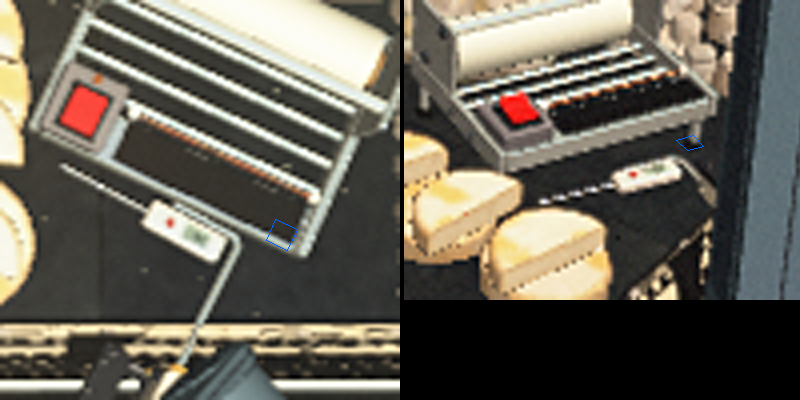

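The thermometer is fully out and parallel to the front: needle point at (62,165), case end at (222,252), hook bend at (236,240). Compute the margins.

```bash
python3 - <<'E'
from h import *
c,s=np.cos(-.449),np.sin(-.449)
inv=lambda p:np.round([(c*(p[0]-.668)+s*(p[1]+.328)),(-s*(p[0]-.668)+c*(p[1]+.328))],3)
for u,v in((62,165),(148,212),(220,250)):
    p=px2w("top",310+u/4-.4,160+v/4-.4,.008);print(p.round(3),inv(p))
for u,v in((541,202),(614,182),(682,166)):
    p=px2w("scene",270+(u-404)/4-.4,130+v/4-.4,.008);print(p.round(3),inv(p))
E
```

```text
[ 0.59  -0.182  0.008] [-0.134  0.097]
[ 0.541 -0.27   0.008] [-0.14  -0.002]
[ 0.502 -0.342  0.008] [-0.143 -0.085]
[ 0.586 -0.181  0.008] [-0.138  0.096]
[ 0.541 -0.27   0.008] [-0.139 -0.003]
[ 0.496 -0.35   0.008] [-0.145 -0.095]
```

Pull 20 mm further for margin. Then ease the hook off the case, lift, and retreat.

Call:
{"fn": "apply_moves", "kwargs": {"linear": [[-0.005,0,0],[-0.005,0,0],[-0.005,0,0],[-0.005,0,0],[0,0,0],[0.003,0,0],[0.003,0,0],[0,0,0]], "delta_rot": [[0,0,0],[0,0,0],[0,0,0],[0,0,0],[0,0,0],[0,0,0],[0,0,0],[0,0,0]]}}

```text
time_s: 12.43
eef_pos: [0.3203, -0.2601, 0.0188]
eef_rot: [-0.003, 0.968, -0.249, -0.014]
ft_force: [-0.2, -0.6, -1.0]
width: 0.0254
gripper_force: 30.0
```

Call:
{"fn": "apply_moves", "kwargs": {"linear": [[0,0,-0.005],[0,0,-0.01],[0,0,-0.015],[-0.005,0,-0.02],[-0.01,0,-0.02],[-0.005,0,-0.03],[0,0,-0.025],[0,0,0]], "delta_rot": [[0,0,0],[0,0,0],[0,0,0],[0,0,0],[0,0.015,0],[0,0.015,0],[0,0,0],[0,0,0]]}}

```text
time_s: 13.1
eef_pos: [0.3057, -0.2531, 0.1487]
eef_rot: [0.003, 0.969, -0.249, 0.003]
ft_force: [1.1, -2.4, -1.2]
width: 0.0255
gripper_force: 30.0
```

```bash
python3 - <<'E'
from h import *
st()
E
```

```text
t 13.1 p [ 0.3057 -0.2531  0.1487] yaw -0.5031 tz [ 0.005 -0.007 -1.   ] F [ 1.06 -2.4  -1.24] w 0.0255 g 30.0 q [-0.97  0.04  1.98  0.    1.11  1.1 ]
```

Call:
{"fn": "apply_moves", "kwargs": {"linear": [[0,0,0],[0,0,0],[0,0,0],[0,0,0],[0,0,0],[0,0,0],[0,0,0],[0,0,0]], "delta_rot": [[0,0,-0.1],[0,0,-0.1],[0,0,-0.1],[0,0,-0.1],[0,0,-0.1],[0,0,-0.11],[0,0,0],[0,0,0]]}}

```text
time_s: 13.77
eef_pos: [0.3041, -0.2506, 0.1436]
eef_rot: [-0.0, 0.999, 0.052, -0.0]
ft_force: [-1.0, 0.3, -0.4]
width: 0.0258
gripper_force: 30.0
```

```bash
python3 - <<'E'
from h import *
st((.538,.059,.1))
t=ctrl.read_camera("top");np.save("pics/t2.npy",t);np.save("pics/s2.npy",ctrl.read_camera("scene"))
c,s=np.cos(-.449),np.sin(-.449)
inv=lambda p:np.round([(c*(p[0]-.668)+s*(p[1]+.328)),(-s*(p[0]-.668)+c*(p[1]+.328))],3)
# white case blob in the front region
hsv=cv2.cvtColor(t,cv2.COLOR_RGB2HSV);m=((hsv[:,:,2]>120)).astype(np.uint8)
n,l,stt,ce=cv2.connectedComponentsWithStats(m)
for i in range(1,n):
    if stt[i,4]>15 and 318<ce[i,0]<385 and 195<ce[i,1]<240:
        ys,xs=np.where(l==i);r=cv2.minAreaRect(np.c_[xs,ys].astype(np.float32))
        for b in cv2.boxPoints(r):print(stt[i,4],b.round(1),inv(px2w("top",*b,.012)))
E
```

```text
t 13.77 p [ 0.3041 -0.2506  0.1436] yaw 0.1037 tz [-0.001  0.001 -1.   ] F [-0.99  0.29 -0.36] w 0.0258 g 30.0 q [-0.97  0.05  1.99 -0.    1.11  0.49]
tool delta [ 0.2648 -0.2837  0.0437]
```

Call:
{"fn": "apply_moves", "kwargs": {"linear": [[0.024,-0.026,0],[0.024,-0.026,0],[0.024,-0.026,0],[0.024,-0.026,0],[0.024,-0.026,0],[0.024,-0.026,0],[0.024,-0.026,0],[0.024,-0.026,0]], "delta_rot": [[0,0,0],[0,0,0],[0,0,0],[0,0,0],[0,0,0],[0,0,0],[0,0,0],[0,0,0]]}}

```text
time_s: 14.53
eef_pos: [0.4737, -0.0218, 0.144]
eef_rot: [0.0, 0.999, 0.052, -0.0]
ft_force: [-0.1, -1.0, -0.8]
width: 0.0259
gripper_force: 30.0
```

Call:
{"fn": "apply_moves", "kwargs": {"linear": [[0.024,-0.026,0],[0.024,-0.026,0],[0.024,-0.024,0],[0,0,0],[0,0,0]], "delta_rot": [[0,0,0],[0,0,0],[0,0,0],[0,0,0],[0,0,0]]}}

```text
time_s: 14.95
eef_pos: [0.5368, 0.0611, 0.1434]
eef_rot: [-0.0, 0.999, 0.054, -0.0]
ft_force: [-0.3, -0.4, -1.3]
width: 0.0261
gripper_force: 30.0
```

```bash
python3 - <<'E'
from h import *
st((.542,.060,.0075))
E
```

```text
t 14.95 p [0.5368 0.0611 0.1434] yaw 0.1083 tz [-0.001 -0.    -1.   ] F [-0.34 -0.44 -1.26] w 0.0261 g 30.0 q [-0.09  0.3   1.67 -0.    1.17  1.37]
tool delta [0.0051 0.0017 0.1359]
```

Call:
{"fn": "apply_moves", "kwargs": {"linear": [[0.003,0.001,0.02],[0,0,0.03],[0,0,0.03],[0,0,0.025],[0,0,0.015],[0,0,0.007],[0,0,0],[0,0,0]], "delta_rot": [[0,0,0],[0,0,0],[0,0,0],[0,0,0],[0,0,0],[0,0,0],[0,0,0],[0,0,0]]}}

```text
time_s: 15.62
eef_pos: [0.5395, 0.0583, 0.0175]
eef_rot: [0.0, 0.999, 0.053, -0.0]
ft_force: [0.3, 0.6, -1.1]
width: 0.0261
gripper_force: 30.0
```

```bash
python3 - <<'E'
from h import *
st((.542,.060,.0073))
E
```

```text
t 15.62 p [0.5395 0.0583 0.0175] yaw 0.1054 tz [ 0. -0. -1.] F [ 0.25  0.57 -1.13] w 0.0261 g 30.0 q [-0.1   0.46  1.79 -0.    0.89  1.37]
tool delta [ 0.0026 -0.0014  0.0102]
```

Call:
{"fn": "apply_moves", "kwargs": {"linear": [[0,0,0.004],[0,0,0.003],[0,0,0.002],[0,0,0.001],[0,0,0],[0,0,0]], "delta_rot": [[0,0,0],[0,0,0],[0,0,0],[0,0,0],[0,0,0],[0,0,0]]}}

```text
time_s: 16.12
eef_pos: [0.5397, 0.059, 0.0073]
eef_rot: [0.0, 0.999, 0.053, 0.0]
ft_force: [-0.1, -0.4, -0.4]
width: 0.0261
gripper_force: 30.0
```

Call:
{"fn": "apply_moves", "kwargs": {"linear": [[0,0,0],[0,0,0],[0,0,0],[0,0,0],[0,0,0],[0,0,0]], "delta_rot": [[0,0,0],[0,0,0],[0,0,0],[0,0,0],[0,0,0],[0,0,0]], "fingers": 0.55}}

```text
time_s: 16.62
eef_pos: [0.5395, 0.059, 0.0071]
eef_rot: [-0.0, 0.999, 0.053, 0.0]
ft_force: [-0.1, 0.3, 0.0]
width: 0.051
gripper_force: 0.0
```

```bash
python3 - <<'E'
from h import *
st((.542,.060,.0073))
E
```

```text
t 16.62 p [0.5395 0.059  0.0071] yaw 0.1068 tz [ 0.  0. -1.] F [-0.13  0.32  0.02] w 0.051 g 0.0 q [-0.1   0.48  1.8   0.    0.87  1.37]
tool delta [ 0.0026 -0.0007 -0.0002]
```

Released. Lift, retreat away from the camera's view of the work, and check numerically.

Call:
{"fn": "apply_moves", "kwargs": {"linear": [[0,0,-0.01],[0,0,-0.03],[0,0,-0.035],[0,0,-0.035],[0,0,-0.035],[0,0,-0.035],[-0.035,0,0],[-0.035,0,0]], "delta_rot": [[0,0,0],[0,0,0],[0,0,0],[0,0,0],[0,0,0],[0,0,0],[0,0,0],[0,0,0]]}}

```text
time_s: 17.28
eef_pos: [0.4722, 0.0511, 0.1906]
eef_rot: [0.001, 0.999, 0.054, 0.004]
ft_force: [-0.9, 0.3, -1.1]
width: 0.0512
gripper_force: 0.0
```

Call:
{"fn": "apply_moves", "kwargs": {"linear": [[-0.035,0,0],[-0.035,0,0],[-0.035,0,0],[-0.02,0,0],[0,0,0],[0,0,0]], "delta_rot": [[0,0,0],[0,0,0],[0,0,0],[0,0,0],[0,0,0],[0,0,0]]}}

```text
time_s: 17.78
eef_pos: [0.3454, 0.0382, 0.1881]
eef_rot: [0.0, 0.999, 0.053, 0.001]
ft_force: [0.5, -0.5, 0.1]
width: 0.0514
gripper_force: 0.0
```

```bash
python3 - <<'E'
from h import *
st()
t=ctrl.read_camera("top");s=ctrl.read_camera("scene");np.save("pics/t3.npy",t)
cc,ss=np.cos(-.449),np.sin(-.449)
inv=lambda p:np.round([(cc*(p[0]-.668)+ss*(p[1]+.328)),(-ss*(p[0]-.668)+cc*(p[1]+.328))],3)
# hot pixels in front of wrapper, wrapper frame x -.25..-.127
def bright(n,im,z,x0,x1,y0,y1,th):
    w=T(.668,-.328,-.449);g=im.astype(int).min(2);pts=[]
    for v in range(384):
        for u in range(512):
            if g[v,u]>th:
                q=inv(px2w(n,u,v,z))
                if x0<q[0]<x1 and y0<q[1]<y1: pts.append(q)
    return np.array(pts)
for n,im in(("top",t),("scene",s)):
    p=bright(n,im,.012,-.195,-.128,-.12,.12,110)
    print(n,len(p))
    if len(p):
        for y in np.arange(-.11,.12,.02):
            k=p[abs(p[:,1]-y)<.01]
            if len(k):print(round(y,2),k[:,0].min(),k[:,0].max(),len(k))
t0=np.load("pics/top0.npy").astype(int)
d=(abs(t-t0).max(2)>60).astype(np.uint8)
n,l,S,c=cv2.connectedComponentsWithStats(d)
for i in range(1,n):
    if S[i,4]>8 and S[i,1]<250:print("changed",S[i],px2w("top",*c[i],.02).round(3))
E
```

```text
t 17.78 p [0.3454 0.0382 0.1881] yaw 0.1061 tz [ 0.003 -0.    -1.   ] F [ 0.47 -0.52  0.13] w 0.0514 g 0.0 q [-0.21 -0.1   2.01  0.    1.23  1.25]Traceback (most recent call last):
  File "<stdin>", line 16, in <module>
  File "<stdin>", line 12, in bright
  File "h.py", line 4, in px2w
    c=ctrl.calibration(n);K=np.array(c["camera_matrix"]);P=np.array(c["pose"])
ValueError: time passes only in moves, steps and waits
```

```bash
python3 - <<'E'
from h import *
t=ctrl.read_camera("top")
w=T(.668,-.328,-.449)
# rectify slate-front region at z=.012 to wrapper frame, 1 mm/px : col = y from +.12 to -.12, row = x from -.12 to -.20
src=np.float32([w2px("top",w((x,y,.010))) for x,y in((-.11,.12),(-.11,-.12),(-.21,-.12),(-.21,.12))])
H=cv2.getPerspectiveTransform(src,np.float32([(0,0),(240,0),(240,100),(0,100)]))
a=cv2.warpPerspective(t,H,(240,100),flags=cv2.INTER_CUBIC).min(2)
for y in range(10,240,15):
    col=a[16:,y-4:y+4].mean(1);k=np.where(col>95)[0]
    print("y",round(.12-y/1e3,3),"x peak",-.126-col.argmax()/1e3,int(col.max()),("band",-.126-k.min()/1e3,-.126-k.max()/1e3) if len(k) else "")
t0=np.load("pics/top0.npy").astype(int)
d=(abs(t-t0).max(2)>60).astype(np.uint8)
n,l,S,c=cv2.connectedComponentsWithStats(d)
for i in range(1,n):
    if S[i,4]>8 and S[i,1]<250:print("changed",S[i],px2w("top",*c[i],.02).round(3))
E
```

```text
y 0.11 x peak -0.20900000000000002 227 ('band', np.float64(-0.194), np.float64(-0.20900000000000002))
y 0.095 x peak -0.155 168 ('band', np.float64(-0.152), np.float64(-0.158))
y 0.08 x peak -0.155 215 ('band', np.float64(-0.152), np.float64(-0.159))
y 0.065 x peak -0.156 195 ('band', np.float64(-0.153), np.float64(-0.16))
y 0.05 x peak -0.157 177 ('band', np.float64(-0.154), np.float64(-0.16))
y 0.035 x peak -0.158 184 ('band', np.float64(-0.155), np.float64(-0.161))
y 0.02 x peak -0.158 167 ('band', np.float64(-0.156), np.float64(-0.161))
y 0.005 x peak -0.159 191 ('band', np.float64(-0.156), np.float64(-0.163))
y -0.01 x peak -0.16899999999999998 247 ('band', np.float64(-0.145), np.float64(-0.176))
y -0.025 x peak -0.16999999999999998 250 ('band', np.float64(-0.145), np.float64(-0.177))
y -0.04 x peak -0.172 248 ('band', np.float64(-0.146), np.float64(-0.177))
y -0.055 x peak -0.172 248 ('band', np.float64(-0.146), np.float64(-0.178))
y -0.07 x peak -0.173 248 ('band', np.float64(-0.148), np.float64(-0.179))
y -0.085 x peak -0.167 162 ('band', np.float64(-0.149), np.float64(-0.175))
y -0.1 x peak -0.134 58 
y -0.115 x peak -0.156 56 
changed [242 163  20   4  44] [0.74  0.122 0.02 ]
changed [325 190   8   4   9] [ 0.627 -0.196  0.02 ]
changed [346 190  28  15  59] [ 0.602 -0.326  0.02 ]
changed [323 205  41  25 198] [ 0.511 -0.281  0.02 ]
changed [266 228   6   3   9] [0.474 0.05  0.02 ]
```

The probe's centre line is at x -0.155 to -0.164 in the wrapper's frame, clear by 30 mm. Only the hook, rocker and probe changed in the picture.

```bash
python3 -c "
from workcell import ctrl
print(ctrl.finish_job())"
```

```text
the job is handed in; nothing more can be done
None
```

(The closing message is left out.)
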